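# Load the forming die and hold its sprung slide at the index

### The job

Three brass blanks lie on the bench: pick the one whose outline and size match the cavity of the forming die and set it flat into the cavity, without dropping it, while the sprung hold-down slide is still fully home. Then take the slide's wooden bar handle, pull the slide out until its pointer lines up with the index on the rail, and finish still holding the handle there: do not let go at the end. Do not shift the index, and leave the other two blanks and everything else on the bench where they lie.

Things in the scene. Friction and masses are not known exactly. Their poses are not given: they have to be found in the camera images.
- fixture: Fixed forming fixture. Green base 12 mm high, own x -150 to +130, y -105 to +80 mm. Origin on the bench, z up; the slide pulls out along its -x, roughly towards the robot. Steel die block 90 x 90 mm, top 30 mm above the bench, centred at x = +30 mm. Two guide blocks 50 x 22 mm, tops at 30 mm, at x -25, y +-62 mm. Along its -y edge runs the aluminium index rail.
- cavity (a point): Centre of the floor of the round cavity in the die block, 24 mm above the bench; axes as the fixture's. The cavity is 47 mm in diameter with chamfered mouth, 6 mm deep; its mouth is at 30 mm.
- slide: Sprung steel slide, axes as the fixture's, moves only along the fixture's x: home at fixture x = -75 mm, pulls out up to 85 mm to -x. A spring draws it home when let go: 2.2 N at home, +1.1 N per 10 mm, slight friction. Origin 12 mm above the bench under the middle of the handle. Front crossbar 142 mm long in y, top 28 mm above the bench; two side rods lead to the bridge behind the die.
- bridge (a point): Middle of the top of the slide's hold-down bridge, 49 mm above the bench, 167.5 mm to +x of the handle. The bridge is a steel bar 25 mm wide in x, 136 mm long in y, 8 mm thick. Behind the die when home; pulled out it passes 5 mm above a seated blank and covers part of it. It never touches a seated blank, and nothing blocks its way.
- handle (a point): Centre of the slide's dark wooden bar handle, 70 mm above the bench. The bar is 16 mm thick along the pull direction (x), 68 mm long in y, 24 mm high (58 to 82 mm above the bench), rounded edges, on two thin posts at y +-25 mm above the crossbar; pinch it from above. Axes as the fixture's.
- pointer (a point): Tip of the pointer, a 5 mm wide steel finger on the -y end of the slide's crossbar, 26.5 mm above the bench; moves with the slide.
- mark (a point): Tip of the index: a 5 mm wide fin, 26.5 mm above the bench, on a steel block (18 x 18 mm, brass thumbscrew to 42 mm) clamped on the rail; axes as the fixture's. Its place varies: the slide must come out 35 to 60 mm. The pointer lines up when it has the same fixture x as this point; the tips then face each other, about touching. Not to be shifted.
- blank_round: Large round brass blank, 44 mm diameter, 12 mm thick, about 90 to 180 g, lying flat. Origin at the centre of its underside, z up. It is the one that fits the cavity (1.5 mm clearance all round); seated, it stands 6 mm proud of the die.
- blank_square: Square brass blank 44 x 44 x 12 mm, origin at centre of underside; does not fit; leave it alone.
- blank_small: Small round brass blank, 30 mm diameter, 12 mm thick, origin at centre of underside; too small for the cavity; leave it alone.
- hammer: Hammer lying on the bench to the robot's left, handle towards the robot; bystander; leave it alone.
- driver: Screwdriver lying on the bench to the robot's right; bystander; leave it alone.
- bench_block: Dark steel block 70 x 70 x 22 mm on the robot's right; bystander; leave it alone.
- cup: Paper-white cup, 95 mm tall, at the far left; bystander; leave it alone.
- collar: Steel collar, 38 mm outer diameter, 14 mm high, near the robot's base; bystander; leave it alone.
- die_ring: Stepped round steel die, 60 mm diameter, 42 mm high, beyond the work area; bystander; leave it alone.
- jar: Amber jar, 60 mm diameter, 70 mm high, beyond the work area; bystander; leave it alone.
Not all that is in view belongs to the job. What is shaped like the blank_round but black or red is not meant.

How it is judged:
On the way:
1. the large round blank sits flat in the die cavity, let go by the robot, while the slide is home (horizontal distance between blank_round and cavity below 0.003 m and z of blank_round in the frame of cavity between -0.002 and 0.0015 m and angle between blank_round's own z axis and vertical below 0.06 rad and contact force between the fingers and blank_round below 0.1 N and x of slide in the frame of fixture above -0.08 m), for 0.2 s.
At the end, for the whole second after the job is handed in: The large round blank lies flat in the cavity (centre within 3 mm, underside within 1.5 mm of its floor, tilt under 0.06 rad), untouched by fingers or slide; the fingers hold the slide (over 3 N), at rest, its pointer within 5 mm of the index along the pull (horizontal distance between blank_round and cavity below 0.003 m and z of blank_round in the frame of cavity between -0.002 and 0.0015 m and angle between blank_round's own z axis and vertical below 0.06 rad and x of pointer in the frame of mark between -0.005 and 0.005 m and contact force between slide and the fingers above 3 N and contact force between slide and blank_round below 0.3 N and linear speed of each of slide, blank_round below 0.01 m/s and contact force between the fingers and blank_round below 0.1 N); the arm keeps its last pose, push and grip.
It fails at once if the blank is let go in the air, more than 15 mm above the die (height (world z) of blank_round above 0.045 m and contact force between the fingers and blank_round below 0.05 N).
It fails at once if the index is shifted by more than 3 mm (distance of mark from where it was at the start of the episode above 0.003 m).
It fails at once if another blank or a bystander is moved by more than 20 mm (distance of any of blank_square, blank_small, hammer, driver, bench_block, cup, collar, die_ring, jar from where it was at the start of the episode above 0.02 m).
It also fails if it takes over 45 s, if anything falls off the work surface, if the arm or the gripper's body presses on something with over 40 N, if the wrist force passes 120 N, or if a joint passes its speed limit or range.

### The arm

A 7-joint arm with a two-finger parallel gripper is mounted at the origin on the work surface. World frame = base frame: x ahead of the robot, y to its left, z up, the work surface at z = 0. Lengths are in m, angles in rad, forces in N, time in s.
With the tool pointing down it reaches from about 0.425 to 0.875 m from the base axis. Payload 8.4 kg.
Tool frame: the origin (TCP) lies at the very end of the fingers, on their centre line; the grasp point (between the pads) lies 19 mm behind it (ctrl.grip_point_offset is the distance from the TCP to the grasp point, in m); z points along the fingers, y is the line along which they close (so a half turn about z gives the same grasp; the last joint's range is limited). The gripper opens to 85 mm and grips with 20 to 120 N. Pads are 22 mm wide; open, the fingers measure 114 mm over their backs; the gripper's body (76 mm by 85 mm) begins 54 mm behind the grasp point. The pads swing forward as they close: fully open they stand 13 mm farther back than shut.
Start: joints at [1.174, 0.333, 0.04, 1.465, -0.013, 1.343, -0.059], TCP at [0.191, -0.621, 0.231] pointing down, gripper open.
Joint ranges: [-2.58, 2.58], [-0.38, 2.09], [-1.3, 1.39], [0.25, 2.4], [-1.5, 4.64], [0.08, 2.09], [-2.65, 2.65]. Speed limits (rad/s): [2.22, 2.22, 2.79, 2.79, 3.14, 3.14, 3.14].

### API

Orientations are given as a rotation vector (axis times angle).
In Python, from rig import telemetry, get_image, camera_model, ticket, models, ctrl gives the robot as it stands. The module is installed in compiled form; this text tells all that it offers.
- The arm moves only by the tool pendant, called after "Request:" by a JSON object that holds its "op" and its "data", one argument or row to a line. Schema: {"type":"object","properties":{"offsets":{"type":"array","items":{"type":"array","items":{"type":"number"},"minItems":6,"maxItems":6},"minItems":1,"maxItems":8},"finger_gap":{"type":"number"},"only":{"type":"string"},"quiet":{"type":"boolean"},"lines":{"type":"string"}},"required":["offsets"],"additionalProperties":false}. offsets is a list of rows, 1 to 8 of them, each of 6 numbers: dx, dy, dz in a scale on which 1.0 is 80 cm, then a rotation vector rx, ry, rz in fractions of the full range, 1 being 4 rad; each row is the pose to reach, as a shift and turn from the pose commanded when the call began, along the tool's axes at that moment; what a row does not reach only later rows make up. A row lasts 1/12 s, in which the tool goes at most 0.0417 m and 0.125 rad, less where a joint would pass 70% of its speed; a pose out of reach is approached as far as the arm can. finger_gap is the opening from 0.0 (shut) to 1.0 (fully open), set as the call begins (left out keeps the last). The fingers move at their own pace and stop on an object; the grip force is fixed at half the most. Time passes only in rows, so rows that do not move let the fingers close. The tool returns the time, the measured TCP pose, the force, the opening and the grip force at its end. only (a regular expression) keeps the lines of the reply that match it, lines (a string "A,B") keeps lines A to B, and quiet returns only ok. A shift or turn number past 1, either way, is cut back to 1. Input that does not fit is refused with a message, and nothing moves.
- telemetry.observe(): the state, without advancing time (a new reading comes with each control period).
- get_image(name): name is "scene" or "top" or "wrist"; returns (picture, depth): 384x512x3 uint8, red, green, blue; 384x512 float32, m along the optical axis (not along the pixel's ray), 0 where there is no reading.
- camera_model(name): a dict with "vertical_fov" (degrees; the focal length in pixels is half the picture's height over the tangent of half this angle, whatever the lens; pixels are square), "cx", "cy" (the principal point, pixels), "rvec" (rotation vector, rad) and "tvec" (3), from world to camera coordinates, as OpenCV has them; the wrist camera has in their place "mount" (4x4, takes a point from camera to tool coordinates, whose origin is the TCP and whose axes are the flange's). Camera axes: x right, y down, z forward; pixel columns grow to the right and rows downward; lengths in m; the calibration is good to about 2 mm. A picture is of the moment at which its call begins: read the wrist's pose just before it. camera_model takes no time and is no camera call.
- ticket.close_job(): hands the job in; it is judged then, once.
Trained networks look in the newest picture that a camera, given by its name, has taken for a name from the list of things; names that differ only in an ending like _2 or _b are one class to them, and where a whole thing is asked for, a point or a joint stands for the part that bears it (a point fixed in the world has none). Each returns a list of dicts, best first, with "score" (0 to 1); they miss things now and then, are a little off and sometimes report something else, mostly with a low value. They report only what shows in the picture. A call takes as long as a camera call. They do not tell look-alikes from the thing itself.
- models.spot_in(label, camera): "bbox" ([left, top, width, height] in pixels, round what is visible of it).
- models.landmark_of(label, camera): "location" ([column, row] in pixels: a listed point, or the origin of a listed thing).
The state is a dict: "time": time; "joint_pos": joint angles; "joint_velocities": joint speeds; "tau": joint torques, N m; "ee_pos": TCP position; "tcp_rot": TCP orientation; "ft_force": force on the tool from outside, world axes, zero at the start; "wrist_torque": the same for the moment, N m; "gripper_width": opening from 0.0 (shut) to 1.0 (fully open); "grip_force": force on a finger pad.
Only numpy, scipy, OpenCV 4.12 (cv2) and the standard library are available. Lean on these libraries where they do the work, as an engineer would, in place of code of your own. Each camera call takes 0.05 s, during which the arm holds its last target. There are 200 camera calls.

## Working session

There is one attempt and no reset: what is moved stays moved. The work goes in short steps, Python scripts to look and compute and a tool call to move; the robot and the scene stay as the last step left them, time stands still between calls to the robot, and variables do not carry over. Pictures are saved under pics/ and viewed, at most 10 in all, crops included, and the job is handed in when it is done.

```bash
mkdir -p pics; cat > h.py <<'E'
import numpy as np, cv2
from rig import telemetry, get_image, camera_model, ticket, models, ctrl
from scipy.spatial.transform import Rotation as R
def snap(cam,fn=None):
    s=telemetry.observe(); im,d=get_image(cam)
    if fn: cv2.imwrite('pics/'+fn,im[:,:,::-1])
    m=camera_model(cam); f=192/np.tan(np.radians(m['vertical_fov'])/2)
    if 'mount' in m:
        T=np.eye(4);T[:3,:3]=R.from_rotvec(s['tcp_rot']).as_matrix();T[:3,3]=s['ee_pos']
        T=T@np.array(m['mount'])
    else:
        W=np.eye(4);W[:3,:3]=R.from_rotvec(np.ravel(m['rvec'])).as_matrix();W[:3,3]=np.ravel(m['tvec']);T=np.linalg.inv(W)
    return dict(im=im,d=d,f=f,c=(m['cx'],m['cy']),T=T,m=m)
def ray(v,p):
    r=np.array([(p[0]-v['c'][0])/v['f'],(p[1]-v['c'][1])/v['f'],1]); return v['T'][:3,3],v['T'][:3,:3]@r
def atz(v,p,z):
    o,r=ray(v,p); return o+r*(z-o[2])/r[2]
def bydepth(v,p):
    o,r=ray(v,p); c,w=int(round(p[0])),int(round(p[1])); return o+r*np.median(v['d'][w-1:w+2,c-1:c+2])
def tri(v1,p1,v2,p2):
    o,r=ray(v1,p1);o2,r2=ray(v2,p2);A=np.stack([r,-r2],1);s=np.linalg.lstsq(A,o2-o,rcond=None)[0]
    a,b=o+r*s[0],o2+r2*s[1]; return (a+b)/2,np.linalg.norm(a-b)
def cloud(v):
    vv,uu=np.mgrid[:384,:512]; P=np.stack([(uu-v['c'][0])/v['f'],(vv-v['c'][1])/v['f'],np.ones_like(uu)],-1)*v['d'][...,None]
    return P@v['T'][:3,:3].T+v['T'][:3,3]
E
python3 - <<'E'
from h import *
np.set_printoptions(precision=4,suppress=True)
print(telemetry.observe()); V={}
for c in('scene','top'):
    v=V[c]=snap(c,c+'1.png'); print(c,v['m'],v['T'][:3,3])
    for l in('blank_round','blank_square','blank_small','cavity','handle','pointer','mark','bridge','fixture','slide'):
        try:
            for r in models.landmark_of(l,c)[:3]: print(l,r['score'],r['location'],bydepth(v,r['location']))
        except Exception as e: print(l,e)
E
```

```text
{'time': 0.0, 'joint_pos': array([ 1.1738,  0.3339,  0.0398,  1.4663, -0.0134,  1.3433, -0.0585]), 'joint_velocities': array([ 0.0013,  0.0003, -0.0014, -0.0006,  0.0009, -0.0028, -0.0001]), 'tau': array([  0.0001, -65.8548,   1.3653, -40.5562,   0.0167,   0.0124,
         0.    ]), 'ee_pos': array([ 0.1906, -0.621 ,  0.2304]), 'tcp_rot': array([-3.1053, -0.4658,  0.0006]), 'ft_force': array([ 0.2841,  0.109 , -0.3941]), 'wrist_torque': array([ 0.0006, -0.0192,  0.0651]), 'grip_force': 0.0, 'gripper_width': 1.0026560997915261}
scene {'vertical_fov': 55.88559186913927, 'cx': 255.1056820364179, 'cy': 187.82647272752797, 'rvec': array([ 2.4147,  0.9086, -0.2725]), 'tvec': array([-0.4226, -0.2943,  1.1964])} [ 0.9144 -0.4038  0.835 ]
blank_round 0.72 [279.2, 173.6] [0.5746 0.0879 0.0115]
blank_round 0.7 [258.0, 188.9] [0.5636 0.0099 0.0115]
blank_round 0.67 [253.1, 159.8] [0.4874 0.0762 0.0117]
blank_square 0.72 [94.4, 287.0] [ 0.4628 -0.4435  0.0211]
blank_square 0.57 [281.2, 128.6] [0.4726 0.2229 0.0126]
blank_small 0.71 [207.7, 221.3] [ 0.5322 -0.151   0.0124]
blank_small 0.5 [310.6, 
[... 648 characters left out ...]
: array([-0.0515,  0.5936,  1.1848])} [ 0.4765 -0.0226  1.2374]
blank_round 0.78 [204.0, 234.2] [0.4779 0.0872 0.0108]
blank_round 0.73 [233.6, 208.9] [0.5454 0.0102 0.0129]
blank_round 0.64 [201.6, 201.3] [0.5645 0.0951 0.0137]
blank_small 0.41 [171.4, 179.0] [0.6231 0.1765 0.013 ]
cavity 0.64 [303.5, 179.1] [ 0.6256 -0.174   0.0247]
cavity 0.53 [133.2, 138.2] [0.7333 0.2831 0.0059]
handle 0.92 [295.6, 217.2] [ 0.5224 -0.1471  0.081 ]
pointer 0.97 [327.6, 222.4] [ 0.5122 -0.2391  0.0145]
mark 0.69 [133.0, 137.0] [0.7367 0.2839 0.0052]
bridge 0.92 [305.8, 151.8] [ 0.6944 -0.177   0.0491]
fixture 0.89 [301.0, 191.3] [ 0.5925 -0.1666  0.0304]
slide 0.64 [296.7, 215.3] [ 0.5271 -0.1496  0.083 ]
```

View pics/top1.png

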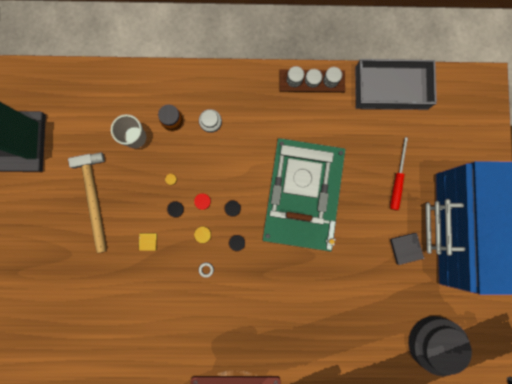

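View pics/scene1.png

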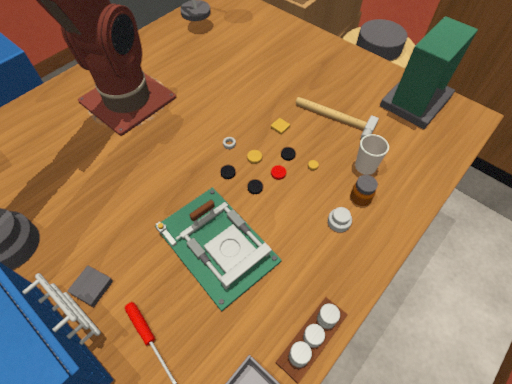

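The top view shows three brass pieces and several look-alikes:
- Large round yellow at (203,235), at (254,157) in the scene view.
- Small round yellow at (171,179).
- Yellow square at (148,242).
- Round but black, at (175,209), (233,208) and (237,242), and red at (203,201).

The match is (203,235): it is round, brass and the larger of the two. I'll confirm that in a crop and measure.

```bash
python3 - <<'E'
from h import *
np.set_printoptions(precision=4,suppress=True)
V={c:snap(c) for c in('scene','top')}
C={}
for c,v in V.items():
    hsv=cv2.cvtColor(v['im'],cv2.COLOR_RGB2HSV); m=cv2.inRange(hsv,(19,140,110),(32,255,255))
    n,l,st,ce=cv2.connectedComponentsWithStats(m); P=cloud(v)
    for i in range(1,n):
        if st[i][4]>15:
            q=P[l==i]; print(c,st[i],ce[i],np.median(q,0),np.ptp(q,0)); C.setdefault(c,[]).append((ce[i],))
    # steel at bridge height and handle height
    for nm,lo,hi in(('handle',.076,.09),('bridge',.045,.053),('proud30',.027,.034)):
        s=(P[...,2]>lo)&(P[...,2]<hi)&(abs(P[...,0]-.61)<.15)&(abs(P[...,1]+.165)<.12)
        if s.sum()>8:
            r=cv2.minAreaRect((P[s][:,:2]*1000).astype(np.float32)); print(c,nm,s.sum(),P[s].mean(0),r)
a=V['top']['im'][190:280,120:270]; b=V['scene']['im'][115:205,200:350]
big=np.vstack([cv2.resize(x,None,fx=3.3,fy=3.3,interpolation=cv2.INTER_CUBIC) for x in(a,b)])
cv2.imwrite('pics/crop1.png',big[:,:,::-1])
E
```

```text
scene [271 118  19  15 178] [279.6685 125.1011] [0.4592 0.2328 0.0114] [0.0531 0.0482 0.0177]
scene [247 150  15  13 159] [254.1006 155.8491] [0.4801 0.0894 0.0115] [0.0524 0.0433 0.0181]
scene [308 160  11  10  84] [312.7381 164.3452] [0.6256 0.1761 0.0112] [0.308  0.5967 0.8351]
scene [158 223   5   6  20] [160.2 225.7] [ 0.4667 -0.2455  0.041 ] [0.0119 0.0103 0.0114]
scene handle 161 [ 0.5279 -0.1563  0.0805] ((526.5955200195312, -155.14971923828125), (65.11468505859375, 16.70557403564453), 82.49250793457031)
scene bridge 634 [ 0.6884 -0.1807  0.0484] ((588.8878173828125, -177.8471221923828), (135.26231384277344, 246.11085510253906), 89.08529663085938)
scene proud30 1607 [ 0.6058 -0.1706  0.0294] ((572.62548828125, -167.6961669921875), (228.3338165283203, 165.28475952148438), 1.681148648262024)
top [165 174  12  11  99] [170.5556 179.0101] [0.6229 0.1781 0.0125] [0.0277 0.0275 0.0221]
top [194 226  17  17 225] [202.2489 234.2978] [0.4782 0.0921 0.0123] [0.0423 0.0426 0.0229]
top [139 233  18  18 317] [147.4227 241.429 ] [0.4586 0.2348 0.0121] [0.0447 0.2807 1.2384]
top handle 168 [ 0.5245 -0.1534  0.0816] ((524.7318115234375, -153.7254180908203), (66.55046081542969, 16.171619415283203), 81.83767700195312)
top bridge 462 [ 0.6885 -0.179   0.0494] ((611.63623046875, -221.27667236328125), (278.55621337890625, 118.58391571044922), 28.831382751464844)
top proud30 1437 [ 0.6056 -0.168   0.0302] ((575.8709716796875, -179.8536834716797), (181.66102600097656, 205.45152282714844), 79.44507598876953)
```

View pics/crop1.png

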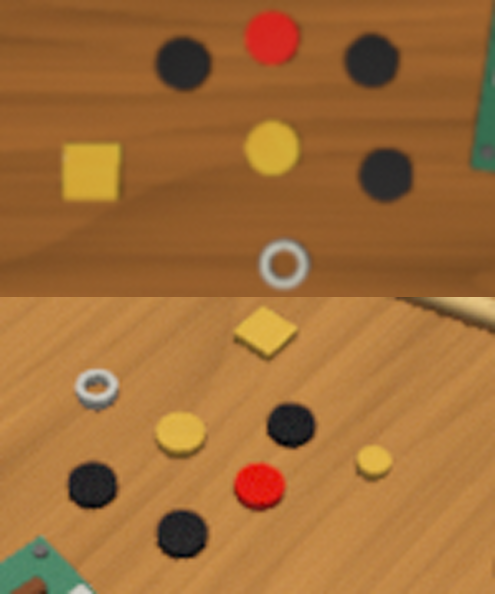

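The crop confirms it: the large round brass disc, about 44 mm across, at (272,148) in its upper panel. The yellow square, black and red pieces are ruled out. Next I move over the fixture for a close look; the tool yaw already suits the blank.

Careful with the scale: shifts go in shares of 80 cm and turns go in shares of 4 rad. That gives: 0.21 m / 0.8 = 0.2625, 0.03 m / 0.8 = 0.0375.

```bash
cat > go.py <<'E'
# usage: go.py x y z [dyaw_world]: prints tool-axis shift from the present pose
import sys; from h import *
s=telemetry.observe(); Rm=R.from_rotvec(s['tcp_rot']).as_matrix(); d=Rm.T@(np.array(list(map(float,sys.argv[1:4])))-s['ee_pos'])
print('shift',d.round(4),'len',np.linalg.norm(d).round(4),'toolY ang',np.degrees(np.arctan2(Rm[1,1],Rm[0,1])).round(2),'tcp',np.round(s['ee_pos'],4),'t',round(s['time'],2))
E
```

Request:
{"op": "pendant", "data": {
  "offsets": [
    [0.0375,-0.0275,-0.005,0,0,0],
    [0.075,-0.055,-0.0088,0,0,0],
    [0.1125,-0.0825,-0.0138,0,0,0],
    [0.15,-0.11,-0.0175,0,0,0],
    [0.1875,-0.1375,-0.0225,0,0,0],
    [0.225,-0.165,-0.0263,0,0,0],
    [0.2625,-0.1938,-0.0313,0,0,0]
  ]
}}

```text
time: 1.78
ee_pos: [0.3467, -0.4101, 0.2566]
tcp_rot: [3.106, 0.466, 0.0]
ft_force: [0.2, -0.9, -0.1]
gripper_width: 1.003
grip_force: 0.0
```

Request:
{"op": "pendant", "data": {
  "offsets": [
    [0.0375,-0.0275,-0.005,0,0,0],
    [0.075,-0.055,-0.0088,0,0,0],
    [0.1125,-0.0825,-0.0138,0,0,0],
    [0.15,-0.11,-0.0175,0,0,0],
    [0.1875,-0.1375,-0.0225,0,0,0],
    [0.225,-0.165,-0.0263,0,0,0],
    [0.2625,-0.1938,-0.0313,0,0,0],
    [0.2625,-0.1938,-0.0313,0,0,0]
  ],
  "finger_gap": 0.75
}}

```text
time: 2.45
ee_pos: [0.5055, -0.1938, 0.2824]
tcp_rot: [-3.102, -0.481, -0.006]
ft_force: [-0.2, 2.1, -0.8]
gripper_width: 0.749
grip_force: 0.0
```

```bash
python3 - <<'E'
from h import *
np.set_printoptions(precision=4,suppress=True)
v=snap('wrist','w1.png'); print(v['m'],v['T'])
for l in('cavity','handle','pointer','mark','bridge','fixture'):
    for r in models.landmark_of(l,'wrist')[:2]: print(l,r['score'],r['location'],bydepth(v,r['location']))
E
python3 go.py 0.479 0.091 0.2
```

```text
{'vertical_fov': 69.81602147455257, 'cx': 254.1551197765973, 'cy': 191.20451669140377, 'mount': array([[ 0.0004, -0.9573, -0.2892,  0.0729],
       [ 1.    ,  0.0004,  0.0001,  0.0002],
       [ 0.0001, -0.2892,  0.9573, -0.1424],
       [ 0.    ,  0.    ,  0.    ,  1.    ]])} [[ 0.3034 -0.913  -0.2726  0.5746]
 [-0.9529 -0.2912 -0.0853 -0.1723]
 [-0.0015  0.2856 -0.9583  0.425 ]
 [ 0.      0.      0.      1.    ]]
cavity 0.66 [265.8, 67.6] [ 0.6301 -0.1703  0.0242]
pointer 0.71 [285.1, 168.7] [ 0.5058 -0.2432  0.0122]
mark 0.73 [269.1, 194.3] [ 0.4595 -0.2329  0.0121]
mark 0.54 [69.6, 177.0] [0.3931 0.0685 0.0136]
bridge 0.95 [292.9, 20.7] [ 0.6858 -0.1852  0.0491]
fixture 0.58 [254.6, 88.9] [ 0.5996 -0.1643  0.0301]
shift [ 0.0651 -0.2877  0.0812] len 0.306 toolY ang -73.08 tcp [ 0.5005 -0.2032  0.2812] t 2.8
```

View pics/w1.png

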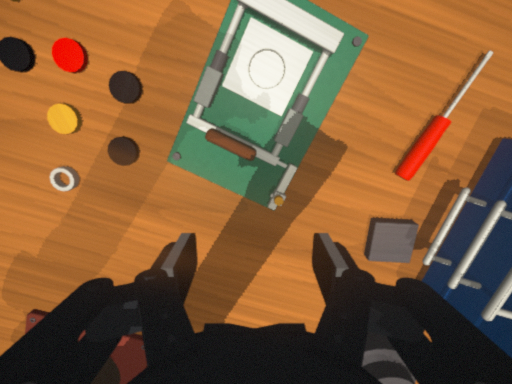

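The wrist view shows the cavity ring at (266,68), the wooden handle at (232,144), the index thumbscrew at (279,199) and the brass blank at (63,119). Now I fit the geometry from this pose, with the arm settled.

```bash
cat > fix.py <<'E'
from h import *
np.set_printoptions(precision=4,suppress=True)
def rectfit(P,s):
    r=cv2.minAreaRect((P[s][:,:2]*1000).astype(np.float32)); return np.array(r[0])/1000,r[1],r[2]
def main(v):
    P=cloud(v); im=v['im']; hsv=cv2.cvtColor(im,cv2.COLOR_RGB2HSV)
    # die top plane
    s=(abs(P[...,2]-.03)<.002)&(hsv[...,1]<40)&(np.hypot(P[...,0]-.63,P[...,1]+.17)<.08)
    m=cv2.morphologyEx(s.astype(np.uint8),cv2.MORPH_OPEN,np.ones((5,5))); n,l,st,ce=cv2.connectedComponentsWithStats(m)
    i=1+np.argmax(st[1:,4]); print('die',rectfit(P,l==i),st[i][4])
    # cavity floor: depth below die top within
    f=(P[...,2]<.028)&(P[...,2]>.02)&(np.hypot(P[...,0]-.63,P[...,1]+.17)<.03)
    if f.sum()>20: print('cavity floor',P[f].mean(0),cv2.minEnclosingCircle((P[f][:,:2]*1000).astype(np.float32)),f.sum())
    h=(P[...,2]>.074)&(P[...,2]<.09)&(abs(P[...,0]-.51)<.08)&(abs(P[...,1]+.154)<.05)
    if h.sum()>20: print('handle',P[h].mean(0),rectfit(P,h))
    b=(P[...,2]>.045)&(P[...,2]<.053)&(np.hypot(P[...,0]-.69,P[...,1]+.178)<.08)
    if b.sum()>20: print('bridge',P[b].mean(0),rectfit(P,b))
    y=cv2.inRange(hsv,(19,140,90),(32,255,255)); n,l,st,ce=cv2.connectedComponentsWithStats(y)
    for i in range(1,n):
        if st[i][4]>30:
            print('yellow',st[i],ce[i],np.median(P[l==i],0),rectfit(P,l==i),'at12',atz(v,ce[i],.012))
if __name__=='__main__': main(snap('wrist'))
E
python3 fix.py
```

```text
die (array([ 0.6285, -0.172 ]), (89.91311645507812, 90.0949478149414), 81.8221664428711) 3782
cavity floor [ 0.6292 -0.1716  0.024 ] ((628.7630004882812, -169.46083068847656), 29.37994956970215) 1106
handle [ 0.5251 -0.1568  0.0808] (array([ 0.5245, -0.1569]), (67.13505554199219, 16.43058967590332), 81.31534576416016)
bridge [ 0.6849 -0.2029  0.0488] (array([ 0.6881, -0.1922]), (112.3216552734375, 25.402149200439453), 81.84716796875)
yellow [ 40 100  33  31 717] [ 54.6388 114.6262] [0.4779 0.09   0.0119] (array([ 0.5292, -0.032 ]), (41.493919372558594, 308.6527404785156), 23.017837524414062) at12 [0.4778 0.0902 0.012 ]
```

To row units: -0.28 m / 0.8 = -0.35, -0.25 m / 0.8 = -0.3125.

Request:
{"op": "pendant", "data": {
  "offsets": [
    [0.0125,-0.045,0.0125,0,0,0],
    [0.025,-0.09,0.025,0,0,0],
    [0.0375,-0.135,0.0375,0,0,0],
    [0.0375,-0.18,0.05,0,0,0],
    [0.025,-0.225,0.0625,0,0,0],
    [0,-0.27,0.075,0,0,0],
    [-0.025,-0.3125,0.075,0,0,0],
    [-0.0375,-0.35,0.075,0,0,0]
  ]
}}

```text
time: 3.52
ee_pos: [0.3876, 0.0577, 0.2204]
tcp_rot: [3.107, 0.465, -0.003]
ft_force: [0.2, -0.6, 1.4]
gripper_width: 0.747
grip_force: 0.0
```

Request:
{"op": "pendant", "data": {
  "offsets": [
    [0,0,0,0,0,0]
  ]
}}

```text
time: 3.6
ee_pos: [0.3874, 0.0609, 0.2215]
tcp_rot: [3.105, 0.473, 0.0]
ft_force: [1.0, 0.8, 0.1]
gripper_width: 0.749
grip_force: 0.0
```

```bash
python3 fix.py; python3 go.py 0.479 0.091 0.1
```

```text
die (array([ 0.6119, -0.154 ]), (61.5302734375, 53.37677001953125), 81.53460693359375) 1693
cavity floor [ 0.6204 -0.1587  0.024 ] ((621.0549926757812, -159.70089721679688), 16.074819564819336) 166
handle [ 0.5243 -0.1437  0.0802] (array([ 0.5251, -0.1507]), (56.982582092285156, 16.67599868774414), 82.6915512084961)
yellow [  5   0  15  44 186] [11.3656 19.1989] [0.468  0.3604 0.0254] (array([0.4516, 0.2262]), (284.9293518066406, 38.8499641418457), 84.43574523925781) at12 [0.4671 0.3709 0.012 ]
yellow [ 110   44   43   48 1438] [130.5014  67.6405] [0.4574 0.2346 0.0119] (array([0.457 , 0.1696]), (42.903770446777344, 174.0526123046875), 0.18465322256088257) at12 [0.4573 0.2345 0.012 ]
yellow [ 235   71   35   37 1018] [251.9116  88.8782] [0.4774 0.0913 0.0119] (array([0.477 , 0.0912]), (41.23899841308594, 41.54768753051758), 5.565790176391602) at12 [0.4775 0.0913 0.012 ]
yellow [506 184   6   8  38] [508.9737 187.6842] [ 0.4611 -0.2422  0.0418] (array([ 0.46  , -0.2419]), (10.485305786132812, 8.16362190246582), 35.52796936035156) at12 [ 0.4615 -0.2721  0.012 ]
shift [ 0.0952 -0.0046  0.1218] len 0.1547 toolY ang -72.77 tcp [0.3892 0.0586 0.2217] t 3.65
```

Two wrist-camera places agree on the blank at (0.4775, 0.0912), top at 12 mm. The die centre is at (0.6287, -0.1717) with a yaw of -8.2°. The handle lies 105 mm back from it, as the text says. Going above the blank.

To row units: 0.18 m / 0.8 = 0.225, 0.16 m / 0.8 = 0.2.

Request:
{"op": "pendant", "data": {
  "offsets": [
    [0.0375,0,0.0375,0,0,0],
    [0.075,-0.0025,0.075,0,0,0],
    [0.1063,-0.005,0.1125,0,0,0],
    [0.1173,-0.0054,0.15,0,0,0],
    [0.1173,-0.0054,0.175,0,0,0],
    [0.1173,-0.0054,0.2,0,0,0],
    [0.1173,-0.0054,0.225,0,0,0],
    [0.1173,-0.0054,0.225,0,0,0]
  ]
}}

```text
time: 4.32
ee_pos: [0.4769, 0.087, 0.0377]
tcp_rot: [-3.107, -0.463, 0.009]
ft_force: [-1.3, -0.9, 0.1]
gripper_width: 0.75
grip_force: 0.0
```

```bash
python3 go.py 0.4775 0.0912 0.0055
```

```text
shift [ 0.002  -0.0038  0.0322] len 0.0324 toolY ang -73.05 tcp [0.4769 0.087  0.0377] t 4.32
```

Request:
{"op": "pendant", "data": {
  "offsets": [
    [0,0,0,0,0,0],
    [0,0,0,0,0,0],
    [0,0,0,0,0,0],
    [0,0,0,0,0,0]
  ]
}}

```text
time: 4.65
ee_pos: [0.4799, 0.0886, 0.0426]
tcp_rot: [3.107, 0.465, 0.004]
ft_force: [-0.7, 0.4, 0.3]
gripper_width: 0.75
grip_force: 0.0
```

```bash
python3 go.py 0.4775 0.0912 0.0055
```

```text
shift [-0.0016 -0.0032  0.0371] len 0.0373 toolY ang -72.97 tcp [0.4799 0.0886 0.0426] t 4.65
```

To row units: 0.034 m / 0.8 = 0.0425, 0.02 m / 0.8 = 0.025.

Request:
{"op": "pendant", "data": {
  "offsets": [
    [-0.002,-0.004,0.025,0,0,0],
    [-0.002,-0.004,0.0425,0,0,0],
    [-0.002,-0.004,0.0425,0,0,0],
    [-0.002,-0.004,0.0425,0,0,0],
    [-0.002,-0.004,0.0425,0,0,0]
  ]
}}

```text
time: 5.07
ee_pos: [0.4771, 0.0914, 0.0084]
tcp_rot: [3.107, 0.466, 0.002]
ft_force: [0.8, 0.2, -0.0]
gripper_width: 0.749
grip_force: 0.0
```

```bash
python3 go.py 0.4775 0.0912 0.0055
```

```text
shift [0.0003 0.0003 0.0029] len 0.003 toolY ang -72.95 tcp [0.4771 0.0914 0.0084] t 5.07
```

To row units: 0.003 m / 0.8 = 0.0038.

Request:
{"op": "pendant", "data": {
  "offsets": [
    [0,0,0.0038,0,0,0],
    [0,0,0.0038,0,0,0],
    [0,0,0.0038,0,0,0]
  ]
}}

```text
time: 5.32
ee_pos: [0.4767, 0.0913, 0.0047]
tcp_rot: [3.107, 0.466, 0.001]
ft_force: [0.3, 0.8, 1.0]
gripper_width: 0.75
grip_force: 0.0
```

Request:
{"op": "pendant", "data": {
  "offsets": [
    [0,0,0,0,0,0],
    [0,0,0,0,0,0],
    [0,0,0,0,0,0],
    [0,0,0,0,0,0],
    [0,0,0,0,0,0],
    [0,0,0,0,0,0]
  ],
  "finger_gap": 0.3
}}

```text
time: 5.82
ee_pos: [0.4766, 0.0914, 0.0051]
tcp_rot: [3.106, 0.466, 0.0]
ft_force: [-3.9, -1.1, 10.9]
gripper_width: 0.477
grip_force: 59.1
```

```bash
python3 go.py 0.4775 0.0912 0.15
```

```text
shift [ 0.0009  0.0005 -0.1449] len 0.1449 toolY ang -72.94 tcp [0.4766 0.0914 0.0051] t 5.82
```

To row units: -0.145 m / 0.8 = -0.1813, -0.135 m / 0.8 = -0.1688.

Request:
{"op": "pendant", "data": {
  "offsets": [
    [0,0,-0.025,0,0,0],
    [0,0,-0.0625,0,0,0],
    [0,0,-0.1,0,0,0],
    [0,0,-0.1375,0,0,0],
    [0,0,-0.1688,0,0,0],
    [0,0,-0.1813,0,0,0],
    [0,0,-0.1813,0,0,0]
  ],
  "finger_gap": 0.1
}}

```text
time: 6.4
ee_pos: [0.4778, 0.0915, 0.1514]
tcp_rot: [3.106, 0.466, 0.006]
ft_force: [-0.6, 0.0, -2.2]
gripper_width: 0.475
grip_force: 60.8
```

```bash
python3 - <<'E'
from h import *
np.set_printoptions(precision=4,suppress=True)
v=snap('wrist'); s=telemetry.observe(); hsv=cv2.cvtColor(v['im'],cv2.COLOR_RGB2HSV)
y=cv2.inRange(hsv,(17,120,60),(34,255,255)); n,l,st,ce=cv2.connectedComponentsWithStats(y)
P=cloud(v); Q=(P-s['ee_pos'])@R.from_rotvec(s['tcp_rot']).as_matrix()
for i in range(1,n):
    if st[i][4]>60:
        q=Q[l==i]; print(st[i],ce[i],np.median(q,0),np.percentile(q,2,0),np.percentile(q,98,0))
w=snap('scene'); 
a=cv2.resize(v['im'][150:384,100:410],None,fx=1.9,fy=1.9); b=cv2.resize(w['im'][80:200,180:339],(589,444),interpolation=cv2.INTER_CUBIC)
cv2.imwrite('pics/held.png',cv2.resize(np.vstack([a,b]),None,fx=.66,fy=.66)[:,:,::-1])
E
python3 go.py 0.6287 -0.1717 0.15
```

```text
[192   0  34  23 617] [209.4992   9.1767] [ 0.1595 -0.0397  0.138 ] [ 0.1509 -0.0539  0.1362] [ 0.1663 -0.0265  0.1456]
[  0  85   9  68 263] [  2.038  122.5209] [ 0.0602 -0.249   0.1358] [ 0.0338 -0.2536  0.1308] [ 0.0911 -0.2461  0.1426]
[  92  133   52   53 1912] [116.3656 158.4759] [ 0.0248 -0.1421  0.1377] [ 0.0005 -0.1666  0.1362] [ 0.0475 -0.1173  0.1461]
[ 216  203   77   77 4643] [254.3631 241.4465] [ 0.0042  0.0001 -0.0084] [-0.017  -0.0187 -0.0097] [ 0.0226  0.0191 -0.0012]
shift [ 0.0691  0.2959 -0.0017] len 0.3039 toolY ang -72.96 tcp [0.4759 0.091  0.1483] t 6.5
```

View pics/held.png

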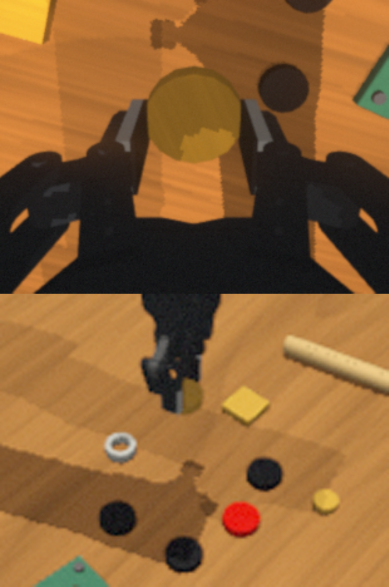

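The picture shows the brass disc held level between the pads, upper panel (195,115). Carrying it over the die.

To row units: 0.294 m / 0.8 = 0.3675, 0.06 m / 0.8 = 0.075.

Request:
{"op": "pendant", "data": {
  "offsets": [
    [0.0113,0.0463,0,0,0,0],
    [0.0225,0.0925,0,0,0,0],
    [0.0325,0.1388,0,0,0,0],
    [0.0438,0.185,0,0,0,0],
    [0.0538,0.2313,0,0,0,0],
    [0.065,0.2775,0,0,0,0],
    [0.075,0.3238,0,0,0,0],
    [0.0863,0.3675,0,0,0,0]
  ]
}}

```text
time: 7.17
ee_pos: [0.628, -0.1716, 0.146]
tcp_rot: [-3.106, -0.465, 0.006]
ft_force: [0.7, -0.7, 0.0]
gripper_width: 0.473
grip_force: 60.9
```

Request:
{"op": "pendant", "data": {
  "offsets": [
    [0,0,0.025,0,0,0],
    [0,0,0.05,0,0,0],
    [0,0,0.075,0,0,0],
    [0,0,0.0875,0,0,0],
    [0,0,0.0875,0,0,0],
    [0,0,0.0875,0,0,0]
  ]
}}

```text
time: 7.67
ee_pos: [0.6278, -0.1691, 0.078]
tcp_rot: [-3.105, -0.467, 0.004]
ft_force: [0.3, -1.1, -0.2]
gripper_width: 0.472
grip_force: 61.0
```

```bash
python3 go.py 0.6287 -0.1717 0.05
```

```text
shift [0.0001 0.0028 0.028 ] len 0.0281 toolY ang -72.91 tcp [ 0.6278 -0.1691  0.078 ] t 7.67
```

Lower to just above the die, then measure blank centre against die edges in one wrist picture.

To row units: 0.034 m / 0.8 = 0.0425, 0.02 m / 0.8 = 0.025.

Request:
{"op": "pendant", "data": {
  "offsets": [
    [0,0.0035,0.025,0,0,0],
    [0,0.0035,0.0425,0,0,0],
    [0,0.0035,0.0425,0,0,0],
    [0,0.0035,0.0425,0,0,0],
    [0,0.0035,0.0425,0,0,0]
  ]
}}

```text
time: 8.08
ee_pos: [0.6299, -0.172, 0.0462]
tcp_rot: [3.107, 0.466, 0.001]
ft_force: [0.4, 0.9, -1.3]
gripper_width: 0.474
grip_force: 61.0
```

```bash
cat > rel.py <<'E'
from h import *
np.set_printoptions(precision=4,suppress=True)
s=telemetry.observe(); v=snap('wrist'); P=cloud(v); Rm=R.from_rotvec(s['tcp_rot']).as_matrix()
hsv=cv2.cvtColor(v['im'],cv2.COLOR_RGB2HSV)
y=cv2.inRange(hsv,(17,120,40),(34,255,255)); n,l,st,ce=cv2.connectedComponentsWithStats(y); i=1+np.argmax(st[1:,4])
q=P[l==i]; zt=np.median(q[:,2]); pts=np.argwhere(l==i)[:,::-1]
top=q[abs(q[:,2]-zt)<.002]; c,r=cv2.minEnclosingCircle((top[:,:2]*1000).astype(np.float32))
print('tcp',s['ee_pos'],'blank top z',zt,'circle',np.array(c),r,'tilt normal',np.linalg.svd(top-top.mean(0))[2][2] if len(top)<6000 else '', 'tool-frame',(Rm.T@(np.array([c[0]/1000,c[1]/1000,zt])-s['ee_pos'])))
m=(abs(P[...,2]-.03)<.003)&(hsv[...,1]<50)&(np.hypot(P[...,0]-.63,P[...,1]+.17)<.068)
m=cv2.morphologyEx(m.astype(np.uint8),cv2.MORPH_OPEN,np.ones((5,5)))
D=P[m>0]; rr=cv2.minAreaRect((D[:,:2]*1000).astype(np.float32)); print('die',rr,len(D))
# fit each edge in fixture axes about nominal centre
a=np.radians(-8.2); F=np.array([[np.cos(a),np.sin(a)],[-np.sin(a),np.cos(a)]]); L=(D[:,:2]-[.6287,-.1717])@F.T*1000
print('die extents fixture axes (nominal +-45)',np.percentile(L,.5,0),np.percentile(L,99.5,0))
print('blank in fixture axes',F@(np.array(c)-[628.7,-171.7]))
cv2.imwrite('pics/rel%d.png'%int(s['time']*100),v['im'][:,:,::-1])
E
python3 rel.py; ls pics
```

```text
tcp [ 0.6299 -0.172   0.0462] blank top z 0.052631492062154006 circle [ 630.6968 -171.9743] 21.86695671081543 tilt normal [0.0028 0.0016 1.    ] tool-frame [ 0.0008  0.0002 -0.0064]
die ((629.7305297851562, -160.89764404296875), (112.53951263427734, 90.96436309814453), 81.61067199707031) 11697
die extents fixture axes (nominal +-45) [-44.775  -44.5648] [44.6196 64.5746]
blank in fixture axes [2.0155 0.0133]
crop1.png
held.png
rel808.png
scene1.png
top1.png
w1.png
```

The blank's fitted radius is 21.9 mm and it is level. The die edges are at ±45 mm about the nominal centre, and the blank sits +2.0 mm off along fixture x. I correct that and go down.

To row units: 0.01 m / 0.8 = 0.0125, -0.0008 m / 0.8 = -0.001.

```bash
python3 go.py 0.6279 -0.1717 0.036
```

```text
shift [-0.002  -0.0011  0.0105] len 0.0107 toolY ang -72.93 tcp [ 0.6301 -0.1721  0.0465] t 8.13
```

Request:
{"op": "pendant", "data": {
  "offsets": [
    [-0.0024,-0.001,0.0038,0,0,0],
    [-0.0024,-0.001,0.0088,0,0,0],
    [-0.0024,-0.001,0.0125,0,0,0],
    [-0.0024,-0.001,0.0125,0,0,0],
    [-0.0024,-0.001,0.0125,0,0,0]
  ]
}}

```text
time: 8.55
ee_pos: [0.6272, -0.1719, 0.035]
tcp_rot: [-3.107, -0.466, 0.001]
ft_force: [0.5, -0.6, -0.6]
gripper_width: 0.477
grip_force: 61.0
```

```bash
python3 rel.py;python3 go.py 0.6279 -0.1717 0.03
```

```text
tcp [ 0.6272 -0.1719  0.035 ] blank top z 0.04143435799327047 circle [ 627.7987 -171.9426] 21.91486358642578 tilt normal [ 0.0049 -0.0011  1.    ] tool-frame [ 0.0006  0.0002 -0.0064]
die ((629.51318359375, -160.86050415039062), (112.85882568359375, 91.24971008300781), 81.67906951904297) 13776
die extents fixture axes (nominal +-45) [-44.819  -44.4727] [44.5906 64.8413]
blank in fixture axes [-0.8575 -0.3687]
shift [ 0.0006 -0.0001  0.0052] len 0.0053 toolY ang -72.94 tcp [ 0.6274 -0.1719  0.0352] t 8.6
```

To row units: 0.0045 m / 0.8 = 0.0056, 0.0008 m / 0.8 = 0.001.

Request:
{"op": "pendant", "data": {
  "offsets": [
    [0.0009,-0.0001,0.0025,0,0,0],
    [0.001,-0.0001,0.0038,0,0,0],
    [0.001,-0.0001,0.0056,0,0,0],
    [0.001,-0.0001,0.0056,0,0,0],
    [0.001,-0.0001,0.0056,0,0,0]
  ]
}}

```text
time: 9.02
ee_pos: [0.6281, -0.1716, 0.0307]
tcp_rot: [-3.107, -0.466, 0.0]
ft_force: [0.0, -0.5, -1.3]
gripper_width: 0.472
grip_force: 61.0
```

```bash
python3 rel.py
```

```text
tcp [ 0.6281 -0.1716  0.0307] blank top z 0.03710161055567315 circle [ 628.491  -172.0133] 21.92436981201172 tilt normal [ 0.0022 -0.0004  1.    ] tool-frame [ 0.0003  0.0005 -0.0064]
die ((629.4902954101562, -160.8316650390625), (112.79898071289062, 91.32930755615234), 81.54010009765625) 14600
die extents fixture axes (nominal +-45) [-44.8329 -44.3771] [44.6304 64.5319]
blank in fixture axes [-0.1621 -0.3399]
```

To row units: 0.0008 m / 0.8 = 0.001.

Request:
{"op": "pendant", "data": {
  "offsets": [
    [0,0,0.001,0,0,0],
    [0,0,0.001,0,0,0]
  ]
}}

```text
time: 9.23
ee_pos: [0.6281, -0.1717, 0.0299]
tcp_rot: [-3.107, -0.466, 0.0]
ft_force: [-0.6, 1.2, -1.6]
gripper_width: 0.474
grip_force: 61.0
```

Request:
{"op": "pendant", "data": {
  "offsets": [
    [0,0,0,0,0,0],
    [0,0,0,0,0,0],
    [0,0,0,0,0,0],
    [0,0,0,0,0,0]
  ],
  "finger_gap": 0.75
}}

```text
time: 9.57
ee_pos: [0.6283, -0.1716, 0.0302]
tcp_rot: [3.107, 0.466, 0.0]
ft_force: [0.7, -0.0, 0.7]
gripper_width: 0.745
grip_force: 0.0
```

Request:
{"op": "pendant", "data": {
  "offsets": [
    [0,0,-0.025,0,0,0],
    [0,0,-0.0625,0,0,0],
    [0,0,-0.1,0,0,0],
    [0,0,-0.1375,0,0,0],
    [0,0,-0.1625,0,0,0],
    [0,0,-0.1625,0,0,0],
    [0,0,-0.1625,0,0,0]
  ]
}}

```text
time: 10.15
ee_pos: [0.6289, -0.1718, 0.1615]
tcp_rot: [3.106, 0.466, 0.004]
ft_force: [-0.6, 0.8, -0.9]
gripper_width: 0.753
grip_force: 0.0
```

```bash
python3 rel.py; python3 fix.py | head -4; python3 go.py 0.5246 -0.1567 0.16
```

```text
tcp [ 0.6289 -0.1718  0.1615] blank top z 0.035774319997734394 circle [ 628.6868 -171.9243] 21.506486892700195 tilt normal [-0.0009 -0.0005  1.    ] tool-frame [-0.0005 -0.0001  0.1257]
die ((628.3943481445312, -169.8797607421875), (131.89358520507812, 90.51789855957031), 81.70450592041016) 6092
die extents fixture axes (nominal +-45) [-44.925  -60.9021] [44.3611 64.0888]
blank in fixture axes [ 0.019  -0.2239]
die (array([ 0.6281, -0.172 ]), (90.24002838134766, 90.48748779296875), 81.78399658203125) 5720
cavity floor [ 0.6364 -0.1665  0.025 ] ((626.940673828125, -168.99537658691406), 27.031198501586914) 145
handle [ 0.5263 -0.1644  0.0801] (array([ 0.5245, -0.1651]), (51.13181686401367, 15.792914390563965), 82.04462432861328)
bridge [ 0.6907 -0.1785  0.0487] (array([ 0.6901, -0.1808]), (135.7760009765625, 24.975139617919922), 81.7256088256836)
shift [-0.094  -0.0445 -0.0008] len 0.104 toolY ang -72.94 tcp [ 0.6275 -0.1716  0.159 ] t 10.25
```

The blank is seated: top at 35.8 mm, centred within 0.3 mm, flat. I now turn the tool by +2.0 rad about its z so that it closes along the pull direction with the camera on the index side, and move over the handle.

To row units: -0.094 m / 0.8 = -0.1175, -0.0445 m / 0.8 = -0.0556, 0.125 rad / 4 = 0.0313.

```bash
python3 -c "
from h import *; print(telemetry.observe()['joint_pos'].round(2))"
```

```text
[ 0.56  0.42 -0.48  1.53  0.2   1.24 -1.22]
```

Request:
{"op": "pendant", "data": {
  "offsets": [
    [-0.015,-0.0075,0,0,0,0.0313],
    [-0.03,-0.015,0,0,0,0.0625],
    [-0.045,-0.0225,0,0,0,0.0938],
    [-0.06,-0.03,0,0,0,0.125],
    [-0.075,-0.0375,0,0,0,0.1563],
    [-0.09,-0.045,0,0,0,0.1875],
    [-0.105,-0.0513,0,0,0,0.2188],
    [-0.1175,-0.0556,0,0,0,0.25]
  ]
}}

```text
time: 10.92
ee_pos: [0.5234, -0.1563, 0.1584]
tcp_rot: [2.947, -1.089, -0.004]
ft_force: [0.2, -0.2, 0.0]
gripper_width: 0.75
grip_force: 0.0
```

Request:
{"op": "pendant", "data": {
  "offsets": [
    [0,0,0,0,0,0.0313],
    [0,0,0,0,0,0.0625],
    [0,0,0,0,0,0.0938],
    [0,0,0,0,0,0.125],
    [0,0,0,0,0,0.1563],
    [0,0,0,0,0,0.1875],
    [0,0,0,0,0,0.2188],
    [0,0,0,0,0,0.25]
  ]
}}

```text
time: 11.58
ee_pos: [0.5217, -0.1582, 0.151]
tcp_rot: [2.456, -1.938, -0.032]
ft_force: [-0.4, -0.5, -0.8]
gripper_width: 0.748
grip_force: 0.0
```

Request:
{"op": "pendant", "data": {
  "offsets": [
    [0,0,0,0,0,0],
    [0,0,0,0,0,0]
  ]
}}

```text
time: 11.75
ee_pos: [0.5226, -0.1564, 0.1512]
tcp_rot: [2.462, -1.931, -0.031]
ft_force: [0.2, 0.7, -0.4]
gripper_width: 0.748
grip_force: 0.0
```

```bash
python3 go.py 0.5246 -0.1567 0.052;python3 -c "
from h import *; print(telemetry.observe()['joint_pos'].round(2))"
```

```text
shift [ 0.0015 -0.0041  0.0992] len 0.0993 toolY ang -166.21 tcp [ 0.5226 -0.1564  0.1512] t 11.75
[-0.04  0.2   0.28  1.82 -0.06  1.16 -2.64]
```

Joint 7 reaches its limit 22° short, so the grasp will use the other half-turn. First I use this view to measure the index and pointer.

```bash
cat > mk.py <<'E'
from h import *
np.set_printoptions(precision=4,suppress=True)
import sys
s=telemetry.observe(); v=snap('wrist',sys.argv[1]); P=cloud(v)
a=np.radians(-8.2); F=np.array([[np.cos(a),np.sin(a)],[-np.sin(a),np.cos(a)]])
c=np.array([.6287,-.1717])
for l in('pointer','mark','handle'):
    for r in models.landmark_of(l,'wrist')[:2]:
        p=atz(v,r['location'],.0265 if l!='handle' else .082); print(l,r,'atz fixture xy',(F@(p[:2]-c)*1000+[30,0]).round(1))
L=np.concatenate([(P[...,:2]-c)@F.T*1000+[30,0],P[...,2:]*1000],-1)
# height map of index area, fixture axes, 2 mm cells
H=np.zeros((40,75))
s2=(L[...,0]>-150)&(L[...,0]<0)&(L[...,1]>-110)&(L[...,1]<-30)
np.maximum.at(H,(((L[s2][:,1]+110)//2).astype(int).clip(0,39),((L[s2][:,0]+150)//2).astype(int).clip(0,74)),L[s2][:,2])
for z0,z1,n in((38,46,'screw'),(24,29,'tip/fin')):
    q=L[s2]; k=(q[:,2]>z0)&(q[:,2]<z1); print(n,k.sum(),q[k].min(0) if k.any() else'',q[k].max(0) if k.any() else '',q[k].mean(0) if k.any() else '')
np.savetxt('H.txt',H[::-1],'%2d')
cv2.imwrite('pics/'+sys.argv[1],cv2.resize(v['im'],None,fx=1.5,fy=1.5)[:,:,::-1])
E
python3 mk.py mk1.png; cut -c1-225 H.txt
```

```text
pointer {'location': [280.1, 106.5], 'score': 0.93} atz fixture xy [-74.9 -79.3]
mark {'location': [328.1, 121.7], 'score': 0.73} atz fixture xy [-122.7  -83.8]
screw 211 [-131.4042 -102.4454   38.0075] [-117.7035  -89.1558   43.4432] [-124.0547  -95.7498   41.5643]
tip/fin 1492 [-144.7395 -103.8605   24.0003] [ -0.0993 -30.0098  28.9958] [-70.1811 -64.7861  26.9369]
11 12 11 11 13 11 13 12 12 11 12 12 244 245 245 246 11 12 13 11 12 12 12 12 13 11 12 12 12 12 13 12 12 78 80 81 83 81 81 81 79 12 12 12 12 12 12 12 12 13 11 12 13 13 13 12 12 12 11 12 12 12 13 11 12 12 12 30 30 30 31 31 29 30
12 12 12 12 12 12 12 12 11 241 245 246 246 246 246 246 12 13 13 11 11 11 12 13 13 12 13 12 12 11 12 11 12 26 79 80 82 80 80 79 75 12 13 12 12 12 12 13 12 13 13 12 12 12 12 12 13 12 12 12 12 12 12 12 12 12 12 30 30 30 30 30 30
12 12 12 13 12 12 11 238 240 243 245 246 246 242 13 12 12 12 12 12 12 12 12 12 12 12 12 12 12 12 13 12 12 26 29 29 27 29 27 28 27 14 11 12 12 12 12 12 12 12 12 12 13 11 12 12 12 13 12 13 11 11 12 12 13 12 12 30 29 29 31 31 30
11 12 13 11 12 13 12 12 240 241 242 11 12 11 12 13 1
[... 7574 characters left out ...]
2 12 12 12 11 12 12 12 12
10  0 10 11 10  0  0  0 31 31 32 30 30 33 32 31 32 18 10 10 10  0 10 11 11 10  0  0 11 10  9  0 11 10 10 10  9 10 11 10  1 10 10 10 11 10 10 11  9 10  9 11 11  9 10 11 10  9 11  9  0 10 10 10 10 10 10 10 11 10 11  1 10  0 10
 0  1  0  0  0  0  0  0  0  0  0  0  0  0  0  1  0  1  0  0  1  0  0  0  0  1  0  0  0  0  0  0  1  0  0  0  0  0  0  0  0  0  1  0  0  0  0  1  0  0  0  1  0  0  0  0  1  0  1  0  0  0  0  0  1  0  1  0  0  1  0  0  0  0  0
 0  1  0  0  0  0  0  0  0  0  0  0  0  0  1  0  0  0  0  0  0  0  0  0  1  0  0  1  0  0  0  0  0  0  0  0  1  0  0  1  0  0  0  0  0  0  0  0  0  0  0  0  0  0  1  0  0  0  0  0  1  0  1  0  0  0  0  1  0  0  0  1  0  1  0
```

View pics/mk1.png

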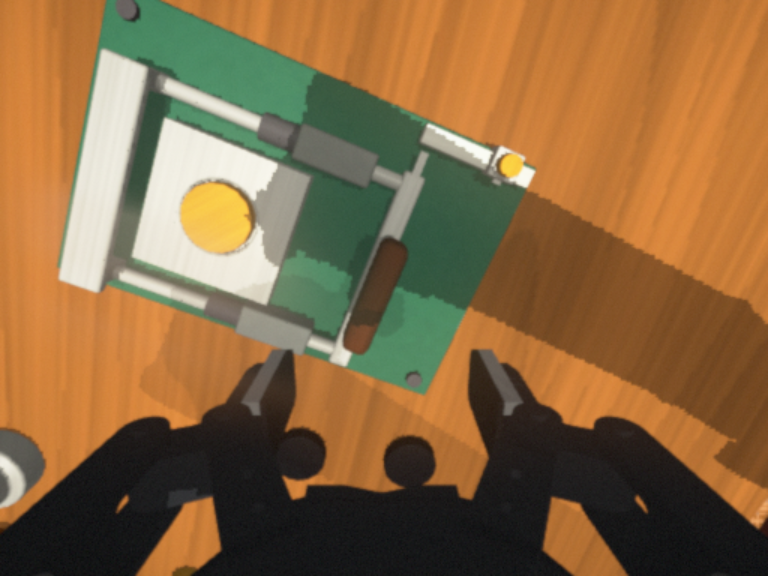

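The picture shows the blank flat in the die at (217,217), the pointer tip near (425,155) and the index at (510,165). In fixture x the pointer is at -75 and the index at about -123.8, so the pull is about 48.5 mm. Next I rotate back to the reachable half-turn.

To row units: -1 rad / 4 = -0.25.

Request:
{"op": "pendant", "data": {
  "offsets": [
    [0,0,0,0,0,-0.0313],
    [0,0,0,0,0,-0.0625],
    [0,0,0,0,0,-0.0938],
    [0,0,0,0,0,-0.125],
    [0,0,0,0,0,-0.1563],
    [0,0,0,0,0,-0.1875],
    [0,0,0,0,0,-0.2188],
    [0,0,0,0,0,-0.25]
  ]
}}

```text
time: 12.62
ee_pos: [0.5225, -0.1587, 0.1524]
tcp_rot: [3.098, -0.514, -0.033]
ft_force: [-0.5, -1.0, 0.1]
gripper_width: 0.749
grip_force: 0.0
```

Request:
{"op": "pendant", "data": {
  "offsets": [
    [0,0,0,0,0,-0.0313],
    [0,0,0,0,0,-0.0625],
    [0,0,0,0,0,-0.0938],
    [0,0,0,0,0,-0.125],
    [0,0,0,0,0,-0.1563],
    [0,0,0,0,0,-0.1875],
    [0,0,0,0,0,-0.2188],
    [0,0,0,0,0,-0.25]
  ]
}}

```text
time: 13.28
ee_pos: [0.5225, -0.1587, 0.1525]
tcp_rot: [-2.957, -1.032, 0.03]
ft_force: [-0.8, 0.7, -0.4]
gripper_width: 0.753
grip_force: 0.0
```

Request:
{"op": "pendant", "data": {
  "offsets": [
    [0,0,0,0,0,-0.0313],
    [0,0,0,0,0,-0.0625],
    [0,0,0,0,0,-0.0938],
    [0,0,0,0,0,-0.125],
    [0,0,0,0,0,-0.1563],
    [0,0,0,0,0,-0.1875],
    [0,0,0,0,0,-0.1875],
    [0,0,0,0,0,-0.1875]
  ]
}}

```text
time: 13.95
ee_pos: [0.5225, -0.1587, 0.1525]
tcp_rot: [-2.38, -2.027, 0.022]
ft_force: [-0.5, 0.3, -0.1]
gripper_width: 0.748
grip_force: 0.0
```

```bash
python3 go.py 0.5246 -0.1567 0.052;python3 -c "
from h import *; s=telemetry.observe();print(s['joint_pos'].round(2),R.from_rotvec(s['tcp_rot']).as_matrix().round(3))"
```

```text
shift [0.0023 0.0039 0.1004] len 0.1005 toolY ang -9.15 tcp [ 0.5225 -0.1587  0.1525] t 13.95
[0.21 0.2  0.01 1.8  0.   1.16 0.05] [[ 0.159  0.987 -0.021]
 [ 0.987 -0.159  0.003]
 [-0.001 -0.021 -1.   ]]
```

Careful with the scale: shifts go in shares of 80 cm and turns go in shares of 4 rad. That gives: 0.06 m / 0.8 = 0.075, 0.04 m / 0.8 = 0.05, -0.02 rad / 4 = -0.005.

Request:
{"op": "pendant", "data": {
  "offsets": [
    [0.0025,0.0038,0,-0.005,0,-0.004],
    [0.0029,0.005,0.025,-0.005,0,-0.004],
    [0.0029,0.005,0.05,-0.005,0,-0.004],
    [0.0029,0.005,0.075,-0.005,0,-0.004],
    [0.0029,0.005,0.075,-0.005,0,-0.004],
    [0.0029,0.005,0.075,-0.005,0,-0.004]
  ]
}}

```text
time: 14.45
ee_pos: [0.5252, -0.1558, 0.0919]
tcp_rot: [-2.37, -2.059, 0.004]
ft_force: [0.1, 0.1, -0.1]
gripper_width: 0.749
grip_force: 0.0
```

```bash
python3 go.py 0.5246 -0.1567 0.052
python3 - <<'E'
from h import *
s=telemetry.observe(); print(R.from_rotvec(s['tcp_rot']).as_matrix().round(3)[:,2]); v=snap('wrist')
P=cloud(v); h=(P[...,2]>.074)&(P[...,2]<.09)&(abs(P[...,0]-.525)<.03)&(abs(P[...,1]+.157)<.045); q=P[h]; print(len(q),q.mean(0),cv2.minAreaRect((q[:,:2]*1000).astype(np.float32)))
E
```

```text
shift [-0.0009 -0.0003  0.0399] len 0.0399 toolY ang -8.02 tcp [ 0.5252 -0.1558  0.0919] t 14.45
[-0.003 -0.    -1.   ]
2542 [ 0.52517461 -0.15281141  0.08074187] ((524.8718872070312, -155.73220825195312), (66.73716735839844, 15.967013359069824), 81.30489349365234)
```

Aligned over the handle; descend and pinch.

To row units: 0.039 m / 0.8 = 0.0488, 0.03 m / 0.8 = 0.0375.

Request:
{"op": "pendant", "data": {
  "offsets": [
    [0,0,0.0188,0,0,0],
    [0,0,0.0375,0,0,0],
    [0,0,0.0488,0,0,0],
    [0,0,0.0488,0,0,0],
    [0,0,0.0488,0,0,0]
  ]
}}

```text
time: 14.92
ee_pos: [0.5261, -0.1561, 0.054]
tcp_rot: [-2.37, -2.062, 0.002]
ft_force: [-0.3, 0.2, 0.7]
gripper_width: 0.754
grip_force: 0.0
```

Request:
{"op": "pendant", "data": {
  "offsets": [
    [0,0,0,0,0,0],
    [0,0,0,0,0,0],
    [0,0,0,0,0,0],
    [0,0,0,0,0,0],
    [0,0,0,0,0,0],
    [0,0,0,0,0,0],
    [0,0,0,0,0,0],
    [0,0,0,0,0,0]
  ],
  "finger_gap": 0
}}

```text
time: 15.58
ee_pos: [0.5253, -0.156, 0.054]
tcp_rot: [-2.369, -2.061, 0.003]
ft_force: [-4.8, 1.3, 7.4]
gripper_width: 0.174
grip_force: 59.5
```

```bash
python3 go.py 0.4766 -0.1498 0.053
```

```text
shift [-0.0006 -0.0491  0.0011] len 0.0491 toolY ang -7.96 tcp [ 0.5253 -0.156   0.054 ] t 15.58
```

To row units: -0.0485 m / 0.8 = -0.0606, -0.045 m / 0.8 = -0.0563.

Request:
{"op": "pendant", "data": {
  "offsets": [
    [0,-0.0088,0,0,0,0],
    [0,-0.0188,0,0,0,0],
    [0,-0.0288,0,0,0,0],
    [0,-0.0388,0,0,0,0],
    [0,-0.0488,0,0,0,0],
    [0,-0.0563,0,0,0,0],
    [0,-0.0606,0,0,0,0],
    [0,-0.0606,0,0,0,0]
  ]
}}

```text
time: 16.25
ee_pos: [0.478, -0.1492, 0.054]
tcp_rot: [2.369, 2.062, 0.001]
ft_force: [7.2, 0.5, -0.6]
gripper_width: 0.177
grip_force: 60.5
```

Request:
{"op": "pendant", "data": {
  "offsets": [
    [0,0,0,0,0,0],
    [0,0,0,0,0,0],
    [0,0,0,0,0,0]
  ]
}}

```text
time: 16.5
ee_pos: [0.4786, -0.1492, 0.054]
tcp_rot: [2.369, 2.062, 0.001]
ft_force: [7.3, 0.5, -1.0]
gripper_width: 0.178
grip_force: 60.6
```

```bash
python3 - <<'E'
from h import *
np.set_printoptions(precision=1,suppress=True)
a=np.radians(-8.2); F=np.array([[np.cos(a),np.sin(a)],[-np.sin(a),np.cos(a)]]); c=np.array([.6287,-.1717])
fx=lambda p:F@(p[:2]-c)*1000+[30,0]
print('tcp',fx(telemetry.observe()['ee_pos']))
for cam in('top','scene','wrist'):
    v=snap(cam)
    for l in('pointer','mark','bridge'):
        for r in models.landmark_of(l,cam)[:1]: print(cam,l,r['score'],r['location'],fx(atz(v,r['location'],.049 if l=='bridge' else .0265)))
    P=cloud(v); L=(P[...,:2]-c)@F.T*1000+[30,0]
    b=(abs(P[...,2]-.049)<.003)&(abs(L[...,0]-44)<50)&(abs(L[...,1])<75)
    if b.sum()>50: print(' bridge x 2-98%',np.percentile(L[b][:,0],[2,98]),b.sum())
    w=(abs(P[...,2]-.042)<.003)&(abs(L[...,0]+124)<16)&(abs(L[...,1]+95)<12)
    if w.sum()>5: print(' screw x',np.percentile(L[w][:,0],[2,98]),w.sum())
    if cam=='top': im=[cv2.resize(v['im'][125:260,250:360],(489,600),interpolation=cv2.INTER_CUBIC)]
    if cam=='scene': im.append(cv2.resize(v['im'][180:310,140:290],(300,260),interpolation=cv2.INTER_CUBIC))
A=np.zeros((600,789,3),np.uint8); A[:,:489]=im[0]; A[:260,489:]=im[1]; cv2.imwrite('pics/end.png',A[:,:,::-1])
E
```

```text
tcp [-121.8    0.8]
top mark 0.58 [212.7, 121.7] [142.1 259.1]
top bridge 0.8 [302.8, 173.3] [38.6  3.9]
 bridge x 2-98% [32.6 56.8] 377
scene pointer 0.95 [167.3, 221.7] [-126.7  -74.7]
scene mark 0.57 [164.5, 224.7] [-124.1  -84.7]
scene bridge 0.57 [231.7, 246.3] [40.3  1.4]
 bridge x 2-98% [35.1 58.9] 539
 screw x [-128.3 -116.7] 22
wrist pointer 0.56 [250.8, 329.6] [-124.4  -87.4]
wrist mark 0.37 [249.7, 323.3] [-125.2  -81.6]
 bridge x 2-98% [31.9 46.2] 1338
```

View pics/end.png

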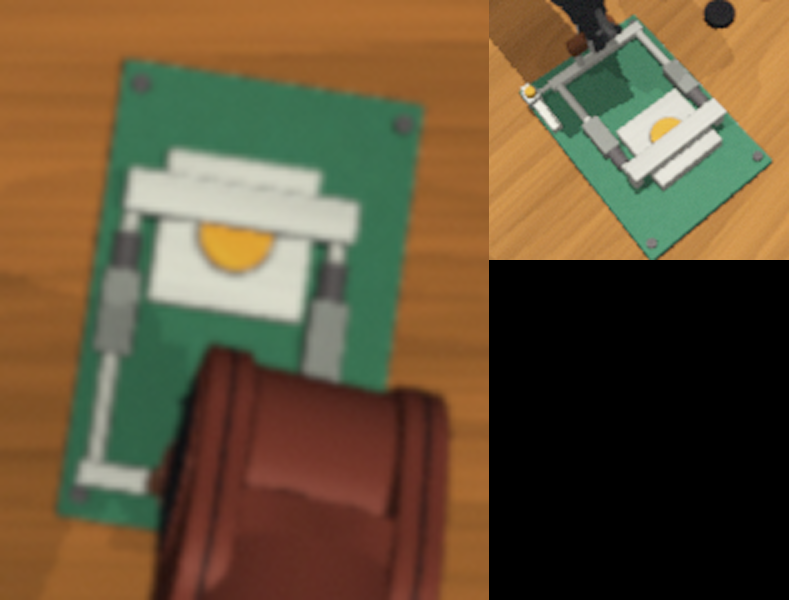

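The crop shows the bridge over part of the flat blank, and the pointer in line with the index, at about (528,92) in the right-hand panel. The slide is out 47 to 48 mm against a target of about 48.5 mm. That is well within 5 mm, and the grip holds at 60 N. Handing in.

```bash
python3 -c "
from rig import ticket; print(ticket.close_job())"
```

```text
the job is handed in; nothing more can be done
None
```

I handed in the job at about 17 s of robot time: the large round brass blank sits flat in the cavity, and the gripper still holds the slide handle with the pointer measured within about 1–2 mm of the index (the hand-in call returned no verdict).

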